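# Parts tray over the lip into its nest

### The job

Load the full parts tray into the registration nest next to it, without carrying it: raise its leading end onto the nest's lip while the tail end still rests on the bench, then work it on over the lip until its tail is inside too and it lies flat on the deck, its leading end against the backstop. The backstop is already set for this tray and must not shift, so come up to it gently and stop as soon as you feel it; do not ram the tray against the nest or tip it steeply. Keep both parts in the tray and leave everything else on the bench alone.

Things in the scene. Friction and masses are not known exactly. Their poses are not given: they have to be found in the camera images.
- tray: open sheet-steel parts tray, 180 long (its x) x 130 wide (y) x 40 mm high, walls and floor 3 mm, flat underside, 0.44 to 0.69 kg empty, plus 0.25 kg of parts in it; dragging it flat takes about 3 to 7 N. Origin: centre of its underside. +x points to its leading end, the one towards the nest. A bail handle stands over each end wall
- lead_edge (a point): middle of the lower edge of the tray's leading end: (90, 0, 0) mm in the tray's frame, whose axes it shares
- tail_edge (a point): middle of the lower edge of the tray's other (tail) end: (-90, 0, 0) mm in the tray's frame
- lead_handle (a point): middle of the handle bar at the leading end: (85, 0, 69) mm in the tray's frame. A level round bar, 10 mm in diameter, 90 mm long across the tray (along its y), on an upright at each end; the gap below it down to the tray's rim is 24 mm. The bar can turn between gripping fingers
- tail_handle (a point): middle of the same kind of handle bar at the tail end: (-85, 0, 69) mm in the tray's frame
- nest: grey registration nest for the tray, screwed to the bench. Origin on the bench under the middle of its tray space; +x is the way in, z up. Deck 4 mm thick, x = -100 to 155 mm. Side guides with inner faces at y = +-69 mm, 30 mm high; before the lip, to x = -140 mm, they go on as flared guides 26 mm high that widen to about 180 mm, with bare bench between
- lip_top (a point): middle of the top of the steel lip across the nest's mouth, (-103, 0, 14) mm in the nest's frame: 6 mm thick (x = -106 to -100 mm), rounded top 14 mm above the bench, 10 mm above the deck
- deck_end (a point): far end of the deck, (155, 0, 4) mm in the nest's frame. Before it the backstop crosses the deck: an aluminium bar 110 mm wide, its top 26 mm above the bench, its face anywhere from x = 86 to 111 mm in the nest's frame. Its setting differs each time and is not reported: find it by touch. Two thumbscrews clamp it by friction; it slips under about 18 N
- gearmotor: small gear motor, 70 x 24 x 23 mm, lying loose in the tray; origin: centre of its underside
- transformer: small transformer, 50 x 34 x 34 mm, standing loose in the tray; origin: centre of its underside
- solder_reel: grey solder reel, 54 mm across, 42 mm tall, standing beside the nest; bystander; origin: centre of its underside
- screwdriver: black-handled screwdriver, 170 mm long, lying beside the tray; bystander; origin at its middle
- flux_bottle: white flux bottle, 44 mm across, 100 mm tall, standing beyond the backstop end of the nest; bystander; origin: centre of its underside
- multimeter: black handheld multimeter, 165 x 82 x 34 mm, lying on the bench; bystander; origin: centre of its underside
- breadboard: white breadboard with a small green controller board, 165 x 55 x 9 mm; bystander; origin: centre of its underside
- tip_cleaner: round tin of brass wool, 80 mm across, 48 mm tall; bystander; origin: centre of its underside

How it is judged:
On the way:
1. the tray's leading end is over the lip and its tail still on the bench (x of lead_edge in the frame of nest above -0.09 m and height (world z) of lead_edge above 0.012 m and height (world z) of tail_edge below 0.006 m), for 0.2 s.
At the end, for the whole second after the job is handed in: the tray lies still and flat on the nest's deck (both lower edges within 4 mm of it), its tail behind the lip, its leading end within 2 mm of the backstop, and both parts still lie in it (height (world z) of each of lead_edge, tail_edge below 0.008 m and x of tail_edge in the frame of nest above -0.101 m and x of backstop_c0 in the frame of tray below 0.098 m and linear speed of tray below 0.01 m/s and horizontal distance between each of gearmotor, transformer and tray below 0.085 m and height (world z) of each of gearmotor, transformer below 0.025 m); the robot touches nothing.
It fails at once if the tray carried: both its ends more than 24 mm above the bench (height (world z) of each of lead_edge, tail_edge above 0.024 m).
It fails at once if the tray tipped more than 17 degrees (angle between tray's own z axis and vertical above 0.3 rad).
It fails at once if the backstop shifted by more than 1.5 mm from its setting (distance of backstop_c0 from where it was at the start of the episode above 0.0015 m).
It fails at once if the tray rammed against the nest (more than 40 N between them) (contact force between tray and nest above 40 N).
It fails at once if a bystander moved more than 15 mm (distance of any of solder_reel, screwdriver, flux_bottle, multimeter, breadboard, tip_cleaner from where it was at the start of the episode above 0.015 m).
It also fails if it takes over 67 s, if anything falls off the work surface, if the arm or the gripper's body presses on something with over 40 N, if the wrist force passes 120 N, or if a joint passes its speed limit or range.

### The arm

A 6-joint arm with a two-finger parallel gripper is mounted at the origin on the work surface. World frame = base frame: x ahead of the robot, y to its left, z up, the work surface at z = 0. Lengths are in m, angles in rad, forces in N, time in s.
With the tool pointing down it reaches from about 0.25 to 0.775 m from the base axis. Payload 4 kg.
Tool frame: the origin (TCP) lies at the centre of the arm's flange, where the gripper is bolted on; the fingertips stand 199 mm ahead of it and the grasp point (between the pads) lies 180 mm ahead of it (robot.tcp_to_tips is the z of the fingertips in the tool frame, in m); z points along the fingers, y is the line along which they close (so a half turn about z gives the same grasp; the last joint's range is limited). The gripper opens to 94 mm and grips with 3 to 60 N. Pads are 16 mm wide; open, the fingers measure 119 mm over their backs; the gripper's body (75 mm by 177 mm) begins 78 mm behind the grasp point.
Start: joints at [-1.365, 0.087, 1.371, -0, 1.684, -0.103], TCP at [0.167, -0.524, 0.405] pointing down, gripper open.
Joint ranges: [-3.1, 3.1], [-0.76, 2.03], [0.27, 2.55], [-1.08, 4.22], [0.17, 2.65], [-2.57, 2.57]. Speed limits (rad/s): [2.79, 2.79, 3.14, 3.14, 3.14, 3.14].

### API

Orientations are given as [roll, pitch, yaw] about the fixed x, y, z axes, in that order (R = Rz(yaw) Ry(pitch) Rx(roll)).
In Python, from bench import robot gives the robot as it stands.
- The arm moves only by the tool play_rows, never from a script. Its arguments are lists of equal length, an entry for each row: "translation": the shift along the tool's x, y, z scaled (see below), a list of three; "twist": the turn, a rotation vector about the tool's x, y, z scaled (see below), a list of three; "gripper": the opening, from -1 (shut) to 1 (fully open). A call has 1 to 8 rows; each row shifts and turns the commanded pose from where the row before left it, along the tool's axes as they then stand; what a row does not reach is not made up. The controller multiplies each number of a shift by 0.04 m and each number of a turn by 0.1 rad. A row lasts 1/10 s, in which the tool goes at most 50 mm and 8.59 degrees, less where a joint would pass 70% of its speed; a pose out of reach is approached as far as the arm can. A call with a number of a shift or a turn outside -1 to 1 is refused whole. A call with a gripper value outside its range is refused whole. The fingers move at their own pace and stop on an object; the grip force is fixed at half the most. Time passes only in rows, so rows that do not move let the fingers close. It gives the time, the measured TCP pose, the force, the opening and the grip force at its end, in the units of the state.
- robot.get_obs(): the state, without advancing time (a new reading comes with each control period).
- robot.snapshot(name): name is "side" or "top" or "wrist"; returns the picture (400x640x3 uint8, red, green, blue); there is no depth.
- robot.camera_model(name): a dict with "camera_matrix" (3x3 intrinsics, pixels), "rvec" (rotation vector, rad) and "tvec" (3), from world to camera coordinates, as OpenCV has them. Camera axes: x right, y down, z forward; pixel columns grow to the right and rows downward; lengths in m; the calibration is good to about 2 mm. A picture is of the moment at which its call begins: read the wrist's pose just before it. camera_model takes no time and is no camera call; for the wrist camera it gives the pose at the moment of the call.
- robot.close_job(): hands the job in; it is judged then, once.
Trained networks look in the newest picture that a camera, given by its name, has taken for a name from the list of things; names that differ only in an ending like _2 or _b are one class to them, and where a whole thing is asked for, a point or a joint stands for the part that bears it (a point fixed in the world has none). Each returns a list of dicts, best first, with "score" (0 to 1); they miss things now and then, are a little off and sometimes report something else, mostly with a low value. They report only what shows in the picture. A call takes as long as a camera call.
- robot.recognise(name, camera): "centre" ([x, y, z] in m, in world coordinates, good to about 4 mm: the middle of the surface that is visible of it).
- robot.spot_point(name, camera): "centre" ([x, y, z] in m, in world coordinates, good to about 4 mm: a listed point, or the origin of a listed thing).
The state is a dict: "time": time; "joint_positions": joint angles; "qvel": joint speeds; "joint_torque": joint torques, N m; "tool_pos": TCP position; "ee_rot": TCP orientation; "wrist_force": force on the tool from outside, world axes, zero at the start; "wrist_torque": the same for the moment, N m; "width": finger opening in m; "finger_force": force on a finger pad.
Only numpy, scipy, OpenCV 4.12 (cv2) and the standard library are available. Lean on these libraries where they do the work, as an engineer would, in place of code of your own. Each camera call takes 0.05 s, during which the arm holds its last target. There are 200 camera calls.

## Working session

There is one attempt and no reset: what is moved stays moved. The work goes in short steps, Python scripts to look and compute and a tool call to move; the robot and the scene stay as the last step left them, time stands still between calls to the robot, and variables do not carry over. Pictures are saved under pics/ and viewed, at most 10 in all, crops included, and the job is handed in when it is done.

Besides the shell and the picture viewer there is one more tool, called after "Call:" as name(argument=value, ...) on one line, values as JSON. play_rows: Moves the arm, as the interface text tells. Its arguments: {"type":"object","properties":{"translation":{"type":"array","items":{"type":"array","items":{"type":"number","minimum":-1,"maximum":1}}},"twist":{"type":"array","items":{"type":"array","items":{"type":"number","minimum":-1,"maximum":1}}},"gripper":{"type":"array","items":{"type":"number"}}},"required":["translation","twist","gripper"]}

```bash
mkdir -p pics; ls; python3 - <<'E'
from bench import robot
import cv2,numpy as np
o=robot.get_obs();print(o)
for c in ("top","side"):
    im=robot.snapshot(c);cv2.imwrite(f"pics/{c}0.png",im[:,:,::-1])
    for n in ["lead_handle","tail_handle","lead_edge","tail_edge","tray","lip_top","deck_end","nest"]:
        print(c,n,[(np.round(d["centre"],4).tolist(),round(d["score"],2)) for d in robot.spot_point(n,c)[:2]])
print(robot.get_obs()["time"])
E
```

```text
pics
{'time': 0.0, 'joint_positions': array([-1.36509902e+00,  8.79413485e-02,  1.37230363e+00, -3.04826404e-05,
        1.68361855e+00, -1.03119393e-01]), 'qvel': array([ 7.67498889e-04, -1.60248447e-03, -2.29506856e-05,  1.93765931e-03,
        1.81266503e-03, -6.70164227e-04]), 'joint_torque': array([ 4.06163617e-04, -3.40178096e+01, -3.02431655e+01,  7.17579131e-02,
        3.27390363e-02, -1.62616439e-04]), 'tool_pos': array([ 0.16711669, -0.52385973,  0.40348612]), 'ee_rot': array([-3.13933073e+00, -2.03620288e-04,  3.08813075e-01]), 'wrist_force': array([-0.06245086, -0.0237386 ,  0.94290763]), 'wrist_torque': array([ 0.05919851, -0.04468083,  0.01124633]), 'finger_force': 0.0, 'width': 0.09416728596200177}
top lead_handle [([0.4862, 0.0675, 0.0648], 0.95)]
top tail_handle [([0.4575, 0.2354, 0.0697], 0.57)]
top lead_edge [([0.4922, 0.0687, 0.0036], 0.92)]
top tail_edge [([0.4567, 0.2421, 0.0011], 0.91), ([0.6923, 0.135, 0.0032], 0.6)]
top tray [([0.4716, 0.1515, 0.0036], 0.88), ([0.4472, 0.1238, 0.0048], 0.73)]
top lip_top [([0.4997, 0.0091, 0.0144], 0.91)]
top deck_end [([0.4988, -0.2554, 0.0042], 0.77), ([0.4456, 0.1226, 0.0046], 0.5)]
top nest [([0.5013, -0.0981, 0.0008], 0.98), ([0.4555, 0.2374, 0.001], 0.58)]
side lead_handle [([0.4902, 0.0682, 0.072], 0.61)]
side tail_handle [([0.4588, 0.2427, 0.0686], 0.65)]
side lead_edge [([0.4868, 0.0666, -0.0056], 0.68)]
side tail_edge [([0.4548, 0.2388, -0.0016], 0.89), ([0.497, -0.1015, -0.001], 0.57)]
side tray [([0.4728, 0.1526, -0.0011], 0.72), ([0.5005, -0.247, 0.0055], 0.4)]
side lip_top [([0.5012, 0.0039, 0.0107], 0.83)]
side deck_end [([0.5003, -0.2482, 0.0022], 0.59)]
side nest [([0.4989, -0.0979, -0.0007], 0.79), ([0.4137, 0.4131, -0.0069], 0.47)]
0.9
```

View pics/top0.png

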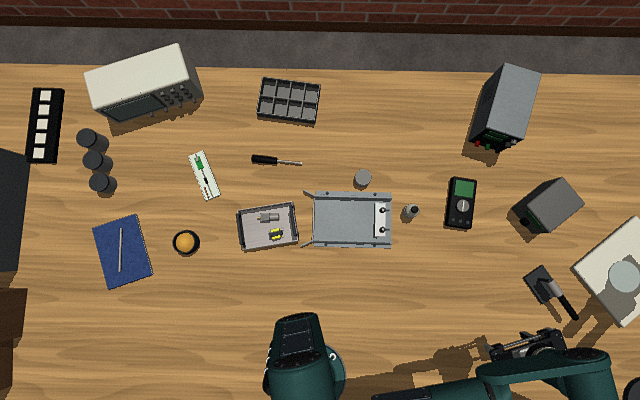

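View pics/side0.png

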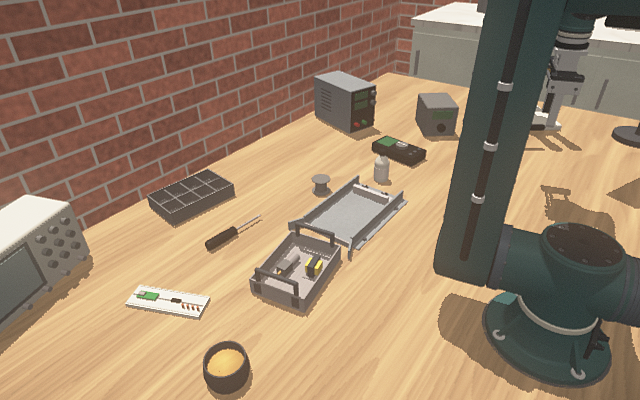

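The top view shows the tray around px (267,227), yawed about 10° relative to the nest at px (352,220). The nest's +x points along world −y. In the side view both handles are clear and the gearmotor and transformer are in the tray. Next I move above the lead handle.

Call:
play_rows(translation=[[0,0,0],[0,0,0],[0.75,-0.93,0],[0.75,-0.93,0],[0.75,-0.93,0],[0.75,-0.93,0],[0.75,-0.93,0],[0.75,-0.93,0]], twist=[[0,0,0.62],[0,0,0.62],[0,0,0],[0,0,0],[0,0,0],[0,0,0],[0,0,0],[0,0,0]], gripper=[1,1,1,1,1,1,1,1])

```text
time: 1.7
tool_pos: [0.3034, -0.2697, 0.4049]
ee_rot: [3.141, -0.001, 0.184]
wrist_force: [0.9, -0.7, 0.3]
width: 0.0942
finger_force: 0.0
```

Call:
play_rows(translation=[[0.75,-0.93,0],[0.75,-0.93,0],[0.75,-0.93,0],[0.75,-0.93,0],[0.75,-0.93,0],[0.75,-0.93,0],[0.75,-0.93,0.2],[0.75,-0.93,0.2]], twist=[[0,0,0],[0,0,0],[0,0,0],[0,0,0],[0,0,0],[0,0,0],[0,0,0],[0,0,0]], gripper=[1,1,1,1,1,1,1,1])

```text
time: 2.5
tool_pos: [0.4848, 0.0672, 0.3891]
ee_rot: [3.141, -0.002, 0.185]
wrist_force: [0.2, -0.7, 0.1]
width: 0.0938
finger_force: 0.0
```

```bash
cat > h.py <<'E'
from bench import robot
import cv2,numpy as np
np.set_printoptions(precision=4,suppress=True)
def obs():
    o=robot.get_obs();print(round(o["time"],2),o["tool_pos"],o["ee_rot"],"F",o["wrist_force"],"T",o["wrist_torque"],"w",round(o["width"],4),round(o["finger_force"],1));return o
def spot(cam,names,save=None):
    im=robot.snapshot(cam)
    if save: cv2.imwrite(f"pics/{save}.png",im[:,:,::-1])
    for n in names: print(cam,n,[(np.round(d["centre"],4).tolist(),round(d["score"],2)) for d in robot.spot_point(n,cam)[:1]])
E
python3 - <<'E'
from h import *
obs();spot("wrist",["lead_handle","tail_handle","lead_edge","tail_edge","tray","lip_top","nest","deck_end"],"w0")
E
```

```text
2.5 [0.4848 0.0672 0.3891] [ 3.1409 -0.0019  0.1853] F [ 0.2149 -0.7142  0.1002] T [ 0.0094 -0.007  -0.0417] w 0.0938 0.0
wrist lead_handle [([0.4876, 0.0683, 0.0701], 0.92)]
wrist tail_handle [([0.457, 0.2361, 0.0693], 0.7)]
wrist lead_edge [([0.4885, 0.0637, 0.002], 0.65)]
wrist tail_edge [([0.4567, 0.2394, -0.0011], 0.75)]
wrist tray [([0.4742, 0.1533, -0.0028], 0.77)]
wrist lip_top [([0.4976, 0.0062, 0.0146], 0.67)]
wrist nest [([0.4986, -0.0957, -0.0009], 0.73)]
wrist deck_end [([0.5008, -0.2513, 0.0047], 0.86)]
```

View pics/w0.png

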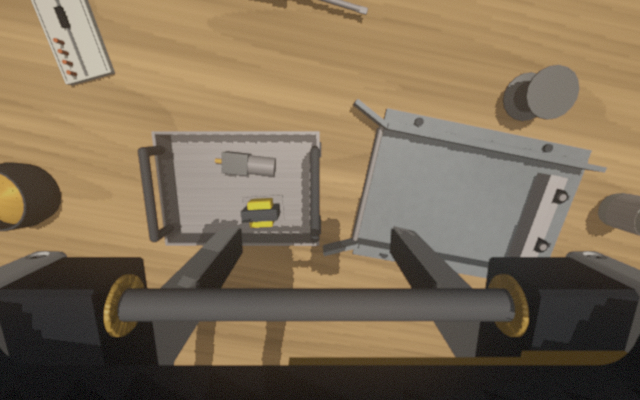

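The wrist view shows the tray square to the tool, with the lead bar at px (316,148)–(316,240). Both parts lie loose in it. The nest is turned about 10° in this view, so its world yaw is near 0. Next I go down and grip.

Call:
play_rows(translation=[[0.08,0,0.8],[0,0,0.8],[0,0,0.8],[0,0,0.8],[0,0,0.3],[0,0,0],[0,0,0],[0,0,0]], twist=[[0,0,0],[0,0,0],[0,0,0],[0,0,0],[0,0,0],[0,0,0],[0,0,0],[0,0,0]], gripper=[1,1,1,1,1,1,-1,-1])

```text
time: 3.75
tool_pos: [0.4883, 0.0655, 0.251]
ee_rot: [3.141, -0.004, 0.184]
wrist_force: [-0.2, -0.2, 1.5]
width: 0.0815
finger_force: 0.0
```

Call:
play_rows(translation=[[0,0,0],[0,0,0],[0,0,0],[0,0,0],[0,0,0],[0,0,0]], twist=[[0,0,0],[0,0,0],[0,0,0],[0,0,0],[0,0,0],[0,0,0]], gripper=[-1,-1,-1,-1,-1,-1])

```text
time: 4.35
tool_pos: [0.4874, 0.0657, 0.2486]
ee_rot: [-3.142, 0.0, 0.185]
wrist_force: [-1.1, -0.3, 0.5]
width: 0.0333
finger_force: 0.0
```

```bash
python3 - <<'E'
from h import *
obs();spot("wrist",["lead_handle","tail_handle","tail_edge"]);spot("top",["tail_handle","tail_edge","tray"])
M=lambda c:(lambda m:(np.array(m["camera_matrix"]),cv2.Rodrigues(np.array(m["rvec"]))[0],np.array(m["tvec"]).ravel()))(robot.camera_model(c))
E
```

```text
4.35 [0.4874 0.0657 0.2486] [-3.1416  0.0001  0.1849] F [-1.0531 -0.2631  0.4772] T [ 0.0077  0.0218 -0.0301] w 0.0333 0.0
wrist lead_handle [([0.489, 0.068, 0.0667], 0.65)]
wrist tail_handle [([0.456, 0.2359, 0.0718], 0.68)]
wrist tail_edge [([0.4567, 0.2404, -0.0028], 0.56)]
top tail_handle [([0.4556, 0.2351, 0.0686], 0.97)]
top tail_edge [([0.4548, 0.2393, 0.0001], 0.97)]
top tray [([0.4745, 0.1532, 0.0039], 0.82)]
```

Call:
play_rows(translation=[[0,0,0],[0,0,0],[0,0,0],[0,0,0],[0,0,0],[0,0,0]], twist=[[0,0,0],[0,0,0],[0,0,0],[0,0,0],[0,0,0],[0,0,0]], gripper=[-1,-1,-1,-1,-1,-1])

```text
time: 5.35
tool_pos: [0.4874, 0.0657, 0.2486]
ee_rot: [3.142, 0.0, 0.185]
wrist_force: [-0.5, 4.1, 0.4]
width: 0.0094
finger_force: 30.0
```

Gripped at 9.4 mm opening with 30 N. Next I lift the lead end about 22 mm and square the yaw.

Call:
play_rows(translation=[[0,0,-0.2],[0,0,-0.2],[0,0,-0.15],[0.05,0,0],[0.05,0,0],[0.05,0,0],[0.05,0,0],[0.05,0,0]], twist=[[0,0,0],[0,0,0],[0,0,0],[0,0,0.25],[0,0,0.25],[0,0,0.25],[0,0,0.25],[0,0,0.25]], gripper=[-1,-1,-1,-1,-1,-1,-1,-1])

```text
time: 6.15
tool_pos: [0.4974, 0.0671, 0.2702]
ee_rot: [3.141, 0.001, 0.058]
wrist_force: [-2.4, -0.6, -5.7]
width: 0.0091
finger_force: 30.4
```

Call:
play_rows(translation=[[0.04,0,0],[0.02,0,0],[0,0,0]], twist=[[0,0,0.3],[0,0,0.3],[0,0,0]], gripper=[-1,-1,-1])

```text
time: 6.45
tool_pos: [0.5, 0.0673, 0.2705]
ee_rot: [-3.142, 0.0, -0.001]
wrist_force: [-0.4, 0.2, -5.7]
width: 0.009
finger_force: 30.2
```

```bash
python3 - <<'E'
from h import *
obs();spot("wrist",["tail_handle","tail_edge","lip_top"],"w1");spot("top",["tail_handle","tail_edge","lead_edge","tray"]);spot("side",["tail_handle","tail_edge","lead_edge"])
E
```

```text
6.45 [0.5    0.0673 0.2705] [-3.1415  0.     -0.001 ] F [-0.3663  0.2027 -5.7186] T [-0.039   0.2641  0.1949] w 0.009 30.2
wrist tail_handle [([0.4952, 0.2356, 0.0704], 0.63)]
wrist tail_edge [([0.494, 0.2309, -0.0026], 0.61)]
wrist lip_top [([0.4959, 0.0061, 0.0145], 0.56)]
top tail_handle [([0.4937, 0.236, 0.0673], 0.59)]
top tail_edge [([0.4942, 0.2295, 0.0028], 0.88)]
top lead_edge []
top tray [([0.4942, 0.1432, 0.0182], 0.8)]
side tail_handle [([0.4956, 0.2371, 0.0648], 0.74)]
side tail_edge [([0.4922, 0.2313, -0.0025], 0.72)]
side lead_edge [([0.4997, 0.056, 0.0178], 0.91)]
```

View pics/w1.png

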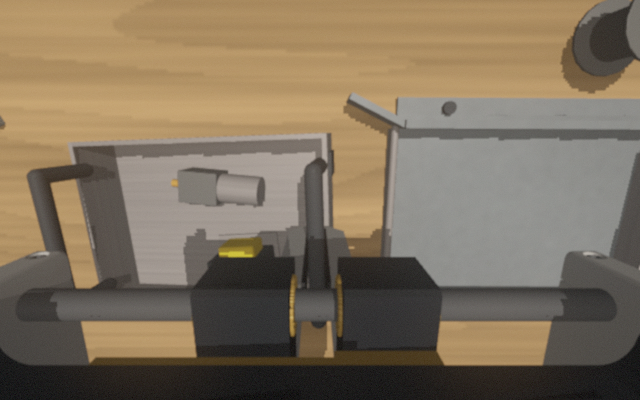

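The tray's tail lags slightly: about x=0.494 against 0.500 at the lead, so roughly 0.03 rad of yaw remains. The rim in the picture runs from px (72,147) to (330,135). I'll over-rotate a little while pulling forward.

Call:
play_rows(translation=[[0,0.1,0],[0,0.15,0],[0.01,0.15,0],[0.01,0.15,0],[0.01,0.15,0],[0.01,0.15,0],[0,0,0]], twist=[[0,0,0.2],[0,0,0.2],[0,0,0],[0,0,0],[0,0,0],[0,0,0],[0,0,0]], gripper=[-1,-1,-1,-1,-1,-1,-1])

```text
time: 7.8
tool_pos: [0.5004, 0.0319, 0.2709]
ee_rot: [3.14, -0.001, -0.041]
wrist_force: [0.5, -1.7, -4.3]
width: 0.0088
finger_force: 30.0
```

```bash
python3 - <<'E'
from h import *
obs();spot("wrist",["tail_handle","tail_edge","lip_top","nest"]);spot("top",["tail_handle","tail_edge"],"t1");spot("side",["tail_handle","tail_edge","lead_edge","lead_handle"])
im=cv2.imread("pics/t1.png")[160:290,200:440];cv2.imwrite("pics/t1c.png",cv2.resize(im,None,fx=3.3,fy=3.3,interpolation=cv2.INTER_CUBIC))
E
```

```text
7.8 [0.5004 0.0319 0.2709] [ 3.1397 -0.0005 -0.0414] F [ 0.4877 -1.7271 -4.2645] T [-0.4462 -0.0056  0.0204] w 0.0088 30.0
wrist tail_handle [([0.5046, 0.201, 0.0684], 0.89)]
wrist tail_edge [([0.509, 0.195, -0.0023], 0.8)]
wrist lip_top [([0.5062, 0.1967, 0.0685], 0.66)]
wrist nest [([0.502, -0.0964, 0.0033], 0.77)]
top tail_handle [([0.5064, 0.1997, 0.0687], 0.89)]
top tail_edge [([0.5055, 0.198, 0.0004], 0.96)]
side tail_handle [([0.51, 0.2056, 0.0666], 0.6)]
side tail_edge [([0.5035, 0.1975, -0.0027], 0.61)]
side lead_edge [([0.4982, 0.0201, 0.019], 0.76)]
side lead_handle [([0.5042, 0.0283, 0.0944], 0.6)]
```

View pics/t1c.png

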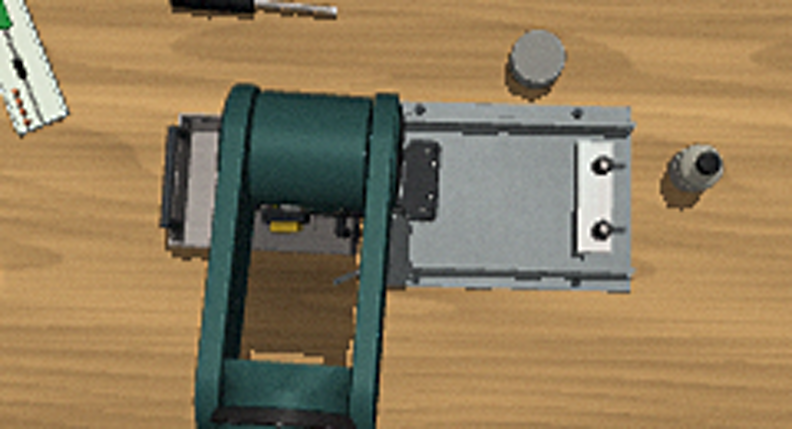

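The tail now reads x≈0.506, so it has overshot to about −0.03 rad. I turn back a little and carry on over the lip, watching the force.

Call:
play_rows(translation=[[0,0.1,0],[0,0.1,0],[0,0.1,0],[0,0.1,0],[0,0.1,0],[0,0.1,0],[0,0.1,0]], twist=[[0,0,-0.1],[0,0,-0.1],[0,0,-0.1],[0,0,0],[0,0,0],[0,0,0],[0,0,0]], gripper=[-1,-1,-1,-1,-1,-1,-1])

```text
time: 9.15
tool_pos: [0.4997, 0.0048, 0.2706]
ee_rot: [-3.142, 0.0, -0.01]
wrist_force: [0.0, 1.6, -5.5]
width: 0.0091
finger_force: 30.0
```

```bash
python3 - <<'E'
from h import *
obs();spot("wrist",["tail_handle","tail_edge"]);spot("top",["tail_handle","tail_edge"]);spot("side",["tail_handle","tail_edge","lead_edge"])
E
```

```text
9.15 [0.4997 0.0048 0.2706] [-3.1416  0.0002 -0.0103] F [ 0.0029  1.559  -5.4988] T [ 0.1548 -0.0116  0.0352] w 0.0091 30.0
wrist tail_handle [([0.5028, 0.172, 0.0686], 0.77)]
wrist tail_edge [([0.5035, 0.1675, -0.0013], 0.58)]
top tail_handle [([0.5007, 0.1727, 0.0691], 0.86)]
top tail_edge [([0.5018, 0.1668, 0.0001], 0.82)]
side tail_handle [([0.5051, 0.1763, 0.0664], 0.8)]
side tail_edge [([0.4992, 0.1633, -0.0033], 0.58)]
side lead_edge [([0.5004, -0.0106, 0.0183], 0.91)]
```

Tray yaw is now about −0.01 and follows the tool. I continue forward.

Call:
play_rows(translation=[[0,0.12,0],[0,0.12,0],[0,0.12,0],[0,0.12,0],[0,0.12,0],[0,0.12,0],[0,0.12,0],[0,0.12,0]], twist=[[0,0,-0.1],[0,0,0],[0,0,0],[0,0,0],[0,0,0],[0,0,0],[0,0,0],[0,0,0]], gripper=[-1,-1,-1,-1,-1,-1,-1,-1])

```text
time: 10.45
tool_pos: [0.4997, -0.0337, 0.2707]
ee_rot: [3.142, 0.0, -0.0]
wrist_force: [0.3, 0.9, -5.6]
width: 0.009
finger_force: 30.0
```

Call:
play_rows(translation=[[0,0.12,0],[0,0.12,0],[0,0.12,0.02],[0,0.12,0.02],[0,0.12,0.02],[0,0.12,0.02],[0,0.12,0.02],[0,0.12,0.02]], twist=[[0,0,0],[0,0,0],[0,0,0],[0,0,0],[0,0,0],[0,0,0],[0,0,0],[0,0,0]], gripper=[-1,-1,-1,-1,-1,-1,-1,-1])

```text
time: 11.25
tool_pos: [0.4998, -0.0719, 0.2663]
ee_rot: [-3.141, -0.001, -0.0]
wrist_force: [-0.5, 3.9, -2.2]
width: 0.0091
finger_force: 30.0
```

```bash
python3 - <<'E'
from h import *
obs();spot("wrist",["tail_handle","tail_edge"],"w2");spot("top",["tail_handle","tail_edge"]);spot("side",["tail_handle","tail_edge","lead_edge"])
E
```

```text
11.25 [ 0.4998 -0.0719  0.2663] [-3.1413 -0.0009 -0.0001] F [-0.5147  3.9283 -2.2355] T [ 0.9862  0.0583 -0.0012] w 0.0091 30.0
wrist tail_handle [([0.502, 0.0975, 0.0797], 0.6)]
wrist tail_edge [([0.5008, 0.1015, 0.0059], 0.87)]
top tail_handle [([0.5014, 0.0957, 0.0784], 0.72)]
top tail_edge [([0.4997, 0.0998, 0.0096], 0.58)]
side tail_handle []
side tail_edge [([0.4974, 0.0975, 0.009], 0.91)]
side lead_edge [([0.5002, -0.0783, 0.0135], 0.77)]
```

View pics/w2.png

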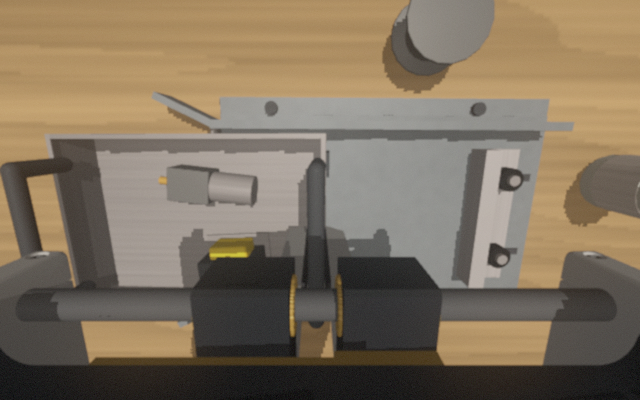

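The tray sits centred between the guides, rear rim at px (50,135) and front at (325,135), with the backstop face near px x=480. I continue forward, lowering the lead towards the deck.

Call:
play_rows(translation=[[0,0.12,0.03],[0,0.12,0.03],[0,0.12,0.03],[0,0.12,0.03],[0,0.12,0.03],[0,0.12,0.03],[0,0.12,0.03],[0,0.12,0.03]], twist=[[0,0,0],[0,0,0],[0,0,0],[0,0,0],[0,0,0],[0,0,0],[0,0,0],[0,0,0]], gripper=[-1,-1,-1,-1,-1,-1,-1,-1])

```text
time: 12.55
tool_pos: [0.4996, -0.1106, 0.256]
ee_rot: [3.141, 0.0, -0.0]
wrist_force: [-0.5, 2.2, -2.1]
width: 0.009
finger_force: 30.0
```

Call:
play_rows(translation=[[0,0.12,0.02],[0,0.12,0.02],[0,0.12,0.01],[0,0.12,0.01],[0,0.12,0],[0,0.12,0],[0,0.12,0],[0,0.12,0]], twist=[[0,0,0],[0,0,0],[0,0,0],[0,0,0],[0,0,0],[0,0,0],[0,0,0],[0,0,0]], gripper=[-1,-1,-1,-1,-1,-1,-1,-1])

```text
time: 13.35
tool_pos: [0.4996, -0.1489, 0.2538]
ee_rot: [3.141, 0.0, -0.0]
wrist_force: [1.0, 1.8, -3.1]
width: 0.0088
finger_force: 30.0
```

```bash
python3 - <<'E'
from h import *
obs();spot("wrist",["tail_handle","tail_edge"]);spot("top",["tail_handle","tail_edge"]);spot("side",["tail_handle","tail_edge","lead_edge"])
E
```

```text
13.35 [ 0.4996 -0.1489  0.2538] [ 3.1415  0.0002 -0.0002] F [ 1.0379  1.7609 -3.0774] T [0.6217 0.0214 0.0052] w 0.0088 30.0
wrist tail_handle [([0.5013, 0.0206, 0.0884], 0.66)]
wrist tail_edge [([0.5001, 0.0303, 0.0145], 0.81)]
top tail_handle [([0.5045, -0.1478, 0.0043], 0.72)]
top tail_edge [([0.5021, 0.0262, 0.0167], 0.6)]
side tail_handle [([0.5038, -0.1513, 0.0745], 0.74)]
side tail_edge [([0.4984, 0.0279, 0.0127], 0.97)]
side lead_edge [([0.4981, -0.1488, 0.0028], 0.95)]
```

Call:
play_rows(translation=[[0,0.12,0],[0,0.12,0],[0,0.06,0.01],[0,0,0.01],[0,0,0],[0,0,0],[0,0,0],[0,0,0]], twist=[[0,0,0],[0,0,0],[0,0,0],[0,0,0],[0,0,0],[0,0,0],[0,0,0],[0,0,0]], gripper=[-1,-1,-1,-1,-1,-0.6,-0.2,0.2])

```text
time: 14.65
tool_pos: [0.4997, -0.161, 0.2531]
ee_rot: [3.14, -0.0, -0.0]
wrist_force: [-0.2, -0.5, 0.8]
width: 0.0292
finger_force: 0.0
```

Call:
play_rows(translation=[[0,0,0],[0,0,0],[0,0,0],[0,0,0],[0,0,0],[0,0,0],[0,0,-0.5],[0,0,-0.8]], twist=[[0,0,0],[0,0,0],[0,0,0],[0,0,0],[0,0,0],[0,0,0],[0,0,0],[0,0,0]], gripper=[0.6,0.6,0.6,0.6,0.6,0.6,0.6,0.6])

```text
time: 15.45
tool_pos: [0.4989, -0.1601, 0.3029]
ee_rot: [-3.139, 0.006, -0.0]
wrist_force: [0.4, -0.4, 0.0]
width: 0.0753
finger_force: 0.0
```

Call:
play_rows(translation=[[0,0,-0.5],[0,-0.6,0],[0,-0.9,0],[0,-0.9,0],[0,-0.9,0],[0,-0.9,0],[0,0,0]], twist=[[0,0,0],[0,0,0],[0,0,0],[0,0,0],[0,0,0],[0,0,0],[0,0,0]], gripper=[0.6,0.6,0.6,0.6,0.6,0.6,0.6])

```text
time: 16.15
tool_pos: [0.4994, 0.0108, 0.3252]
ee_rot: [-3.14, -0.0, 0.005]
wrist_force: [-0.0, -0.1, -0.2]
width: 0.0753
finger_force: 0.0
```

```bash
python3 - <<'E'
from h import *
obs();spot("wrist",["tail_handle","lead_handle","tail_edge","lead_edge"],"w3");spot("side",["tail_handle","tail_edge","lead_edge"])
E
```

```text
16.15 [0.4994 0.0108 0.3252] [-3.14   -0.0001  0.0051] F [-0.0261 -0.0508 -0.1558] T [-0.0144  0.0084 -0.0166] w 0.0753 0.0
wrist tail_handle [([0.5007, 0.0079, 0.083], 0.97)]
wrist lead_handle [([0.501, -0.1623, 0.0713], 0.78)]
wrist tail_edge [([0.5029, 0.0181, 0.0121], 0.97)]
wrist lead_edge [([0.505, -0.1582, 0.0065], 0.61)]
side tail_handle [([0.5012, 0.0161, 0.0832], 0.88)]
side tail_edge [([0.4974, 0.0177, 0.013], 0.76)]
side lead_edge [([0.5266, -0.3126, 0.0017], 0.7)]
```

View pics/w3.png

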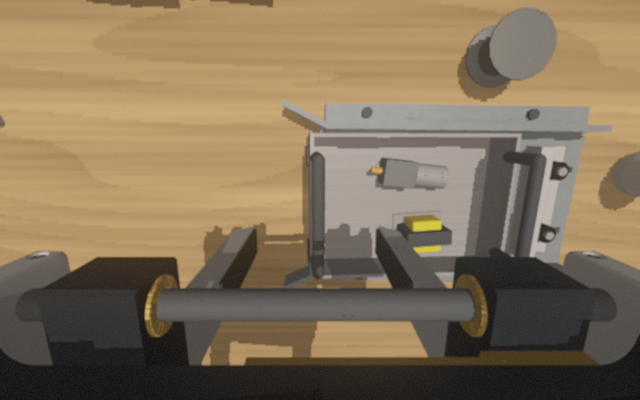

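The tail handle is at px (317,150–270), between the open fingers, and both parts are in the tray. I grip the tail handle at about y=0.009, z=0.083.

Call:
play_rows(translation=[[0,0.05,0.6],[0,0,0.6],[0,0,0.35],[0,0,0],[0,0,0],[0,0,0],[0,0,0],[0,0,0]], twist=[[0,0,0.05],[0,0,0],[0,0,0],[0,0,0],[0,0,0],[0,0,0],[0,0,0],[0,0,0]], gripper=[0.6,0.6,0.6,0.6,-1,-1,-1,-1])

```text
time: 17.4
tool_pos: [0.5, 0.0055, 0.264]
ee_rot: [3.141, -0.002, -0.005]
wrist_force: [-0.0, 0.9, 0.9]
width: 0.0466
finger_force: 0.0
```

Call:
play_rows(translation=[[0,0,0],[0,0,0],[0,0,0],[0,0,0],[0,0,0],[0,0,0],[0,0,0],[0,0,0]], twist=[[0,0,0],[0,0,0],[0,0,0],[0,0,0],[0,0,0],[0,0,0],[0,0,0],[0,0,0]], gripper=[-1,-1,-1,-1,-1,-1,-1,-1])

```text
time: 18.2
tool_pos: [0.4996, 0.0058, 0.2629]
ee_rot: [-3.141, 0.0, -0.005]
wrist_force: [0.9, 3.4, -0.6]
width: 0.0091
finger_force: 30.0
```

Call:
play_rows(translation=[[0,0,-0.05],[0,0.05,0],[0,0.1,0],[0,0.1,0],[0,0.05,0],[0,0,0]], twist=[[0,0,0],[0,0,0],[0,0,0],[0,0,0],[0,0,0],[0,0,0]], gripper=[-1,-1,-1,-1,-1,-1])

```text
time: 18.8
tool_pos: [0.4995, -0.0072, 0.2648]
ee_rot: [3.141, 0.001, -0.006]
wrist_force: [0.2, 1.6, -4.4]
width: 0.0091
finger_force: 30.0
```

Call:
play_rows(translation=[[0,0.025,0],[0,0.025,0],[0,0.025,0]], twist=[[0,0,0],[0,0,0],[0,0,0]], gripper=[-1,-1,-1])

```text
time: 19.1
tool_pos: [0.4996, -0.0094, 0.2651]
ee_rot: [-3.141, -0.0, -0.005]
wrist_force: [0.4, 2.4, -3.2]
width: 0.0085
finger_force: 30.0
```

```bash
python3 - <<'E'
from h import *
obs();spot("top",["tail_edge"],"t2");spot("side",["tail_edge"])
im=cv2.imread("pics/t2.png")[170:270,290:430];cv2.imwrite("pics/t2c.png",cv2.resize(im,None,fx=5,fy=5,interpolation=cv2.INTER_CUBIC))
E
```

```text
19.1 [ 0.4996 -0.0094  0.2651] [-3.1414 -0.0001 -0.0051] F [ 0.4153  2.397  -3.2235] T [0.5237 0.0282 0.0271] w 0.0085 30.0
top tail_edge [([0.5015, -0.0013, 0.0182], 0.74)]
side tail_edge [([0.4988, -0.0052, 0.015], 0.67)]
```

View pics/t2c.png

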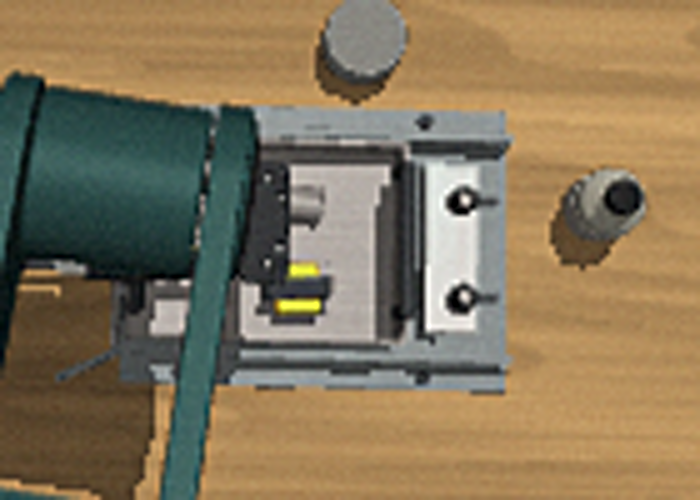

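The crop shows the lead bar at px x≈412 and the backstop face at about px 425, so it is close. I creep with small steps and watch the y force, whose baseline is about 2 N.

Call:
play_rows(translation=[[0,0.015,0],[0,0.015,0],[0,0.015,0]], twist=[[0,0,0],[0,0,0],[0,0,0]], gripper=[-1,-1,-1])

```text
time: 19.6
tool_pos: [0.4996, -0.0113, 0.2651]
ee_rot: [-3.142, -0.0, -0.005]
wrist_force: [0.2, 2.5, -3.4]
width: 0.009
finger_force: 30.0
```

Call:
play_rows(translation=[[0,0.015,0],[0,0.015,0],[0,0.015,0]], twist=[[0,0,0],[0,0,0],[0,0,0]], gripper=[-1,-1,-1])

```text
time: 19.9
tool_pos: [0.4996, -0.0131, 0.2651]
ee_rot: [3.142, 0.0, -0.005]
wrist_force: [0.6, 2.5, -2.1]
width: 0.009
finger_force: 30.0
```

Call:
play_rows(translation=[[0,0.015,0],[0,0.015,0],[0,0.015,0]], twist=[[0,0,0],[0,0,0],[0,0,0]], gripper=[-1,-1,-1])

```text
time: 20.2
tool_pos: [0.4996, -0.0149, 0.2651]
ee_rot: [3.142, -0.0, -0.005]
wrist_force: [0.7, 3.3, -3.3]
width: 0.0089
finger_force: 30.0
```

Call:
play_rows(translation=[[0,0.015,0],[0,0.015,0],[0,0.015,0]], twist=[[0,0,0],[0,0,0],[0,0,0]], gripper=[-1,-1,-1])

```text
time: 20.5
tool_pos: [0.4996, -0.0167, 0.2651]
ee_rot: [3.142, 0.0, -0.005]
wrist_force: [-0.1, 3.2, -2.3]
width: 0.0092
finger_force: 30.0
```

The tail is past the lip with about 9 mm margin. I lower it while backing the bar off by the lean (about 4 mm) so the bottom stays put.

Call:
play_rows(translation=[[0,-0.015,0.04],[0,-0.015,0.04],[0,-0.015,0.04],[0,-0.015,0.04],[0,-0.015,0.04],[0,-0.015,0.04],[0,0,0]], twist=[[0,0,0],[0,0,0],[0,0,0],[0,0,0],[0,0,0],[0,0,0],[0,0,0]], gripper=[-1,-1,-1,-1,-1,-1,-1])

```text
time: 21.2
tool_pos: [0.4996, -0.013, 0.2552]
ee_rot: [3.141, 0.0, -0.005]
wrist_force: [-0.4, 4.0, -2.0]
width: 0.009
finger_force: 30.0
```

Call:
play_rows(translation=[[0,-0.01,0.03],[0,0,0.02],[0,0,0]], twist=[[0,0,0],[0,0,0],[0,0,0]], gripper=[-1,-1,-1])

```text
time: 21.5
tool_pos: [0.4996, -0.0127, 0.2535]
ee_rot: [3.142, -0.0, -0.005]
wrist_force: [-0.2, 2.5, -1.5]
width: 0.009
finger_force: 30.0
```

Call:
play_rows(translation=[[0,0.015,0.005],[0,0.015,0],[0,0.015,0]], twist=[[0,0,0],[0,0,0],[0,0,0]], gripper=[-1,-1,-1])

```text
time: 21.8
tool_pos: [0.4996, -0.0146, 0.2533]
ee_rot: [3.141, -0.0, -0.005]
wrist_force: [-0.5, 3.3, -0.8]
width: 0.009
finger_force: 30.0
```

Call:
play_rows(translation=[[0,0.015,0],[0,0.015,0],[0,0.015,0]], twist=[[0,0,0],[0,0,0],[0,0,0]], gripper=[-1,-1,-1])

```text
time: 22.1
tool_pos: [0.4996, -0.0164, 0.2533]
ee_rot: [3.142, -0.0, -0.005]
wrist_force: [-0.3, 3.7, -2.7]
width: 0.0091
finger_force: 30.0
```

Call:
play_rows(translation=[[0,0.015,0],[0,0.015,0],[0,0.015,0]], twist=[[0,0,0],[0,0,0],[0,0,0]], gripper=[-1,-1,-1])

```text
time: 22.4
tool_pos: [0.4996, -0.0181, 0.2532]
ee_rot: [3.141, 0.0, -0.005]
wrist_force: [-1.2, 2.5, -1.9]
width: 0.0087
finger_force: 30.0
```

Call:
play_rows(translation=[[0,0.015,0],[0,0.015,0],[0,0.015,0]], twist=[[0,0,0],[0,0,0],[0,0,0]], gripper=[-1,-1,-1])

```text
time: 22.7
tool_pos: [0.4996, -0.0199, 0.2533]
ee_rot: [3.142, -0.0, -0.005]
wrist_force: [-0.1, 2.7, -1.6]
width: 0.0089
finger_force: 30.0
```

Call:
play_rows(translation=[[0,0.015,0],[0,0.015,0],[0,0.015,0]], twist=[[0,0,0],[0,0,0],[0,0,0]], gripper=[-1,-1,-1])

```text
time: 23.0
tool_pos: [0.4997, -0.0212, 0.2534]
ee_rot: [-3.14, -0.001, -0.005]
wrist_force: [1.5, 6.8, -0.7]
width: 0.0091
finger_force: 30.0
```

Call:
play_rows(translation=[[0,0,0],[0,0.01,0]], twist=[[0,0,0],[0,0,0]], gripper=[-1,-1])

```text
time: 23.2
tool_pos: [0.4997, -0.0213, 0.2534]
ee_rot: [-3.139, -0.001, -0.005]
wrist_force: [1.9, 8.0, -0.6]
width: 0.0092
finger_force: 30.0
```

Contact is felt: force rose from about 3 to 8 N with almost no advance. I release and rise.

Call:
play_rows(translation=[[0,-0.005,0.005],[0,0,0],[0,0,0],[0,0,0],[0,0,0],[0,0,0],[0,0,0],[0,0,0]], twist=[[0,0,0],[0,0,0],[0,0,0],[0,0,0],[0,0,0],[0,0,0],[0,0,0],[0,0,0]], gripper=[-1,-0.6,-0.3,0,0.3,0.3,0.3,0.3])

```text
time: 24.0
tool_pos: [0.4995, -0.022, 0.2531]
ee_rot: [3.141, -0.0, -0.005]
wrist_force: [0.8, -0.6, -0.2]
width: 0.0594
finger_force: 0.0
```

Call:
play_rows(translation=[[0,0,-0.3],[0,0,-0.8],[0,0,-0.9],[0,0,-0.9],[0,0.6,-0.5],[0,0.9,0],[0,0.9,0],[0,0,0]], twist=[[0,0,0],[0,0,0],[0,0,0],[0,0,0],[0,0,0],[0,0,0],[0,0,0],[0,0,0]], gripper=[0.3,0.3,0.3,0.3,0.3,0.3,0.3,0.3])

```text
time: 24.8
tool_pos: [0.4988, -0.1209, 0.3902]
ee_rot: [3.139, -0.001, -0.01]
wrist_force: [0.5, 0.3, -0.1]
width: 0.0612
finger_force: 0.0
```

```bash
python3 - <<'E'
from h import *
obs();spot("wrist",["tail_handle","lead_handle","tail_edge","lead_edge","tray","gearmotor","transformer","deck_end"],"w4")
E
```

```text
24.8 [ 0.4988 -0.1209  0.3902] [ 3.1393 -0.0012 -0.01  ] F [ 0.4546  0.275  -0.1198] T [ 0.0187 -0.0237  0.0012] w 0.0612 0.0
wrist tail_handle [([0.5009, -0.0236, 0.0757], 0.69)]
wrist lead_handle [([0.5003, -0.1947, 0.0702], 0.88)]
wrist tail_edge [([0.5029, -0.0162, 0.0019], 0.91)]
wrist lead_edge [([0.502, -0.1945, 0.0007], 0.72)]
wrist tray [([0.5014, -0.1045, 0.0015], 0.8)]
wrist gearmotor [([0.529, -0.111, 0.0085], 0.94)]
wrist transformer [([0.4697, -0.1234, 0.0055], 0.62)]
wrist deck_end [([0.5034, -0.2509, 0.0033], 0.76)]
```

View pics/w4.png

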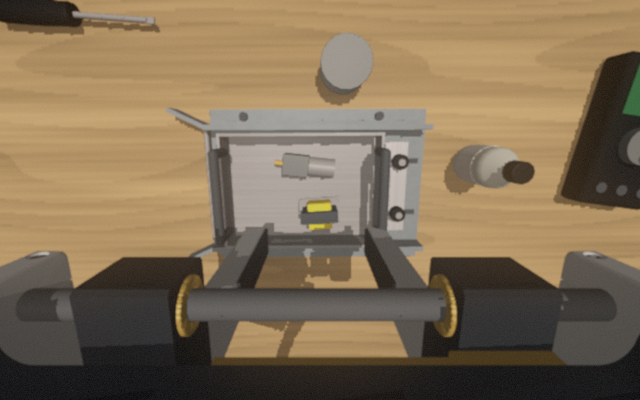

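The tray looks flat, with its rim at px x≈387 next to the backstop, and both parts are in it. I move directly above the gap for one last check.

Call:
play_rows(translation=[[0,0.7,0],[0,0.9,0],[0,0.7,0],[0,0,0],[0,0,0]], twist=[[0,0,0],[0,0,0],[0,0,0],[0,0,0],[0,0,0]], gripper=[0.3,0.3,0.3,0.3,0.3])

```text
time: 25.75
tool_pos: [0.4986, -0.2098, 0.3889]
ee_rot: [-3.141, 0.0, -0.006]
wrist_force: [-0.4, -0.1, 0.1]
width: 0.0613
finger_force: 0.0
```

```bash
python3 - <<'E'
from h import *
obs();m=robot.camera_model("wrist");R=cv2.Rodrigues(np.array(m["rvec"]))[0];t=np.array(m["tvec"]).ravel();print("cam",-R.T@t,m["camera_matrix"])
def px(p): q=np.array(m["camera_matrix"])@(R@np.array(p)+t);return q[:2]/q[2]
for y in(-.185,-.19,-.195): print(y,px([.5,y,.026]),px([.5,y,.044]))
spot("wrist",["lead_edge"],"w5")
im=cv2.imread("pics/w5.png")[100:260,190:390];cv2.imwrite("pics/w5c.png",cv2.resize(im,None,fx=3.7,fy=3.7,interpolation=cv2.INTER_CUBIC))
E
```

```text
25.75 [ 0.4986 -0.2098  0.3889] [-3.1407  0.0003 -0.0057] F [-0.3789 -0.1326  0.1057] T [-0.0409  0.0779 -0.0037] w 0.0613 0.0
cam [ 0.5659 -0.2101  0.3692] [[298.9233   0.     315.7916]
 [  0.     298.9233 203.166 ]
 [  0.       0.       1.    ]]
-0.185 [295.2444 189.7832] [294.125  192.8497]
-0.19 [299.5237 189.7631] [298.6302 192.8286]
-0.195 [303.8035 189.7429] [303.1357 192.8075]
wrist lead_edge [([0.5011, -0.1957, 0.0029], 0.58)]
```

View pics/w5c.png

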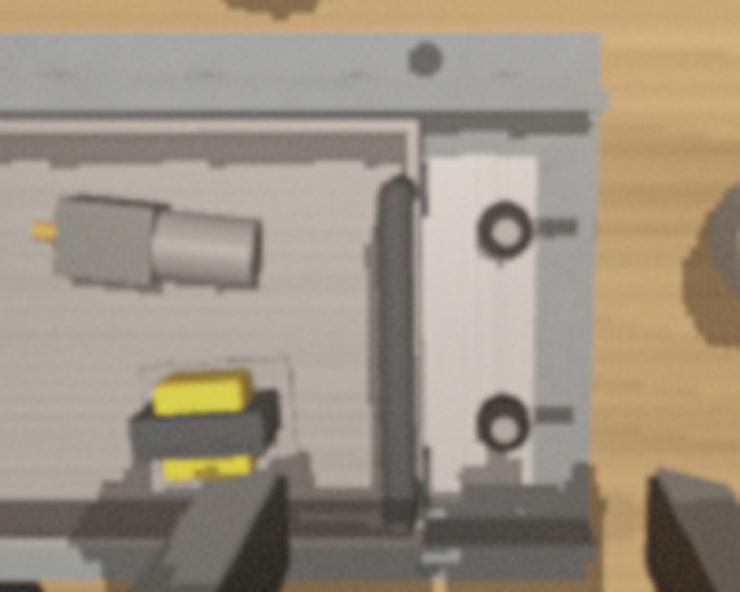

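The rim (crop x≈420) lies against the backstop face (≈425), parallel and within about 1 mm after parallax. Both parts are in place, so I hand in.

```bash
python3 -c "
from bench import robot
print(robot.close_job())"
```

```text
the job is handed in; nothing more can be done
None
```

The tray lies flat in the nest with its leading end at the backstop, about 1 mm or less by camera, and both parts are still in it. I stopped pushing at about 8 N of contact, and the job is handed in; no verdict came back.

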